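Hook the shelf bracket into the slotted upright and lock it

ROBOT

A 6-joint arm with a two-finger parallel gripper is mounted at the origin on the work surface. World frame = base frame: x ahead of the robot, y to its left, z up, the work surface at z = 0. Lengths are in m, angles in rad, forces in N, time in s.
With the tool pointing down it reaches from about 0.3 to 0.825 m from the base axis. Payload 5.4 kg.
Tool frame: the origin (TCP) lies where the fingers leave the gripper's body, on its centre line; the fingertips stand 88 mm ahead of it and the grasp point (between the pads) lies ahead of it (arm.grip_point_offset is the z of the grasp point in the tool frame, in m); z points along the fingers, y is the direction in which the jaws open and shut (so a half turn about z gives the same grasp; the last joint's range is limited). The gripper opens to 92 mm and grips with 3 to 60 N. Pads are 20 mm wide; open, the fingers measure 128 mm over their backs; the gripper's body (75 mm by 189 mm) begins 69 mm behind the grasp point.
Start: joints at [0.951, 0.158, 1.597, -0, 1.386, -0.21], TCP at [0.229, 0.527, 0.303] pointing down, gripper open.
Joint ranges: [-2.91, 2.91], [-0.94, 2.29], [0.18, 2.7], [-1.29, 4.43], [0.17, 2.64], [-3, 3]. Speed limits (rad/s): [2.57, 2.57, 3.14, 3.14, 3.14, 3.14].

INTERFACE

Orientations are given as a unit quaternion [w, x, y, z].
In Python, from workcell import sensors, viewer, arm gives the robot as it stands.
- The arm moves only by the tool jog_arm, never from a script. Its argument "plan" is a list of rows, each a list of 7 numbers: the shift along the tool's x, y, z each as a share of 0.75 m, from -1 to 1, then the turn, a rotation vector about the tool's x, y, z each as a share of 360 degrees, from -1 to 1, then the closure, from -1 (fully open) to 1 (shut). In form: [[x, y, z, ax, ay, az, hand], ...]. A call has 1 to 8 rows; each row is the pose to reach, as a shift and turn from the pose commanded when the call began, along the tool's axes at that moment, turning the shorter way round; what a row does not reach only later rows make up. A row lasts 1/10 s, in which the tool goes at most 50 mm and 8.59 degrees, less where a joint would pass 70% of its speed; a pose out of reach is approached as far as the arm can. A call with a number of a shift or a turn outside -1 to 1 is refused whole. A call with a gripper value outside its range is refused whole. The fingers move at their own pace and stop on an object; "grip_force" is the grip in N (left out, the last holds). Time passes only in rows, so rows that repeat a pose let the fingers close. It gives the time, the measured TCP pose, the force and the opening at its end, in the units of the state.
- sensors.observe(): the state, without advancing time (a new reading comes with each control period).
- viewer.grab_frame(name): name is "scene" or "top" or "wrist"; returns a dict with "color" (420x560x3 uint8, blue, green, red), "camera_matrix" (3x3 intrinsics, pixels), "T" (4x4, takes a point from camera to world coordinates). Camera axes: x right, y down, z forward; pixel columns grow to the right and rows downward; lengths in m; the calibration is good to about 2 mm. A picture is of the moment at which its call begins. There is no depth.
- arm.close_job(): hands the job in, once; it reports no verdict.
The state is a dict: "t": time; "q": joint angles; "qd": joint speeds; "tau": joint torques, N m; "tcp_pos": TCP position; "ee_rot": TCP orientation; "force": force on the tool from outside, world axes, zero at the start; "moment": the same for the moment, N m; "finger_gap": opening from 0.0 (shut) to 1.0 (fully open).
Only numpy, scipy, OpenCV 4.12 (cv2) and the standard library are available. Lean on these libraries where they do the work, as an engineer would, in place of code of your own. Each camera call takes 0.05 s, during which the arm holds its last target.

TASK

Take the steel shelf bracket with the two claws, hook both claws into the two topmost slots of the slotted upright, and press it down until it is fully home and the spring catch has snapped out over its top. Feel for the slots gently, without forcing the bracket against the upright, then let go, and leave the other things on the bench where they are.

Things in the scene. Friction and masses are not known exactly. Their poses are not given: they have to be found in the camera images.
- upright: Grey bench-top upright, fixed: foot 130 x 120 x 12 mm (from 25 mm before the face to 105 mm behind), channel 56 mm wide, top 208 mm above the bench. Origin on the bench below the centre line of its slotted face; x points into the face (the way the claws must go), z up. The face is a 3 mm aluminium strip 45 mm wide, front surface at x = 0, with four slots one above the other at y = 0.
- face (a point): Point on the face's centre line, 100 mm above the bench. Slots: 11 mm wide, 25 mm high, 40 mm apart. The strip is clamped anywhere within 8 mm above or below its middle setting; this is NOT reported: feel for it (or look). At the middle setting the slots' lower edges are 42, 82, 122, 162 mm above the bench and the locked bracket's underside 100 mm; all shift with the strip.
- catch (a joint): Spring catch over the top slot: steel nose 10 mm wide, 7 mm high, middle 191 mm above the bench (moves with the strip), standing 5 mm out of the face. Value in m: 0 = out, grows as pushed in (4.5 N to start, 7 N at 0.005). The bracket's rear face pushes it in about 0.005 when the claws are in; until the bracket is fully down it pushes it outwards, then springs out over its top edge.
- bracket: Steel shelf bracket, 0.2 to 0.4 kg, standing on its flange (130 x 44 x 5 mm, x = -130 to 0). Origin: bottom of its rear face, on the centre line; x points out of the rear face as the claws do, z up. Hung, its axes are parallel to the upright's and its rear face lies on the strip. Rear plate 44 mm wide, 86 mm high. More than 60 N between bracket and upright (all contacts added up; about 2.5 times the push on the tab) is too rough.
- claw_top (a point): Middle of the upper claw's tooth, (8, 0, 61.5) mm in the bracket's frame. Claws are 6 mm wide: a neck (underside at z = 62, top at 71 mm) and a tooth from x = 4.5 to 11.5 mm hanging 10 mm below the neck's underside. Locked, the necks rest on the slots' lower edges; the claws pass the slots when the bracket is 10 to 16 mm above its locked height.
- claw_low (a point): Middle of the lower claw's tooth, (8, 0, 21.5) mm; same shape, neck underside at z = 22 mm. If the claws miss the slots, the bracket stops with its rear face 11.5 mm before the strip; when they enter, it goes on and meets the catch at 5 mm. Sliding down against the catch takes about 5 to 15 N.
- rib (a point): Place to grip, from above: top edge of the upright rib at (-60, 0, 76) mm in the bracket's frame. The rib is 10 mm thick (across the bracket's y), from x = -124.5 to -4.5 mm, and stands free above the flange from z = 5 to 76 mm (its rear 36 mm lie under the thumb tab).
- tab (a point): Centre of the free top of the thumb tab, (-21, 0, 86) mm in the bracket's frame: press down here with shut fingers. The tab is x = -36 to 0 mm, 34 mm wide, 5 mm thick.
- angle: Bystander, leave alone: plain right-angle steel bracket, 100 x 30 mm foot, 76 mm high, no claws: not the one to hang.
- tape: Bystander, leave alone: roll of tape lying flat, 84 mm across, 24 mm high.
- spray: Bystander, leave alone: white bottle, 72 mm across, 190 mm high.
- jar: Bystander, leave alone: grey jar, 68 mm across, 90 mm high.
- hammer: Bystander, leave alone: hammer lying on the bench.
- driver: Bystander, leave alone: screwdriver lying on the bench.
- profile: Bystander, leave alone: aluminium channel offcut, 240 mm long, 34 mm high.
Mind the look-alikes: they are no part of the job. What is shaped like the bracket but blue, pink or yellow is not meant.

How it is judged:
On the way:
1. both claws are through the slots, the catch pushed back (x of each of claw_top, claw_low in the frame of upright above 0.005 m and value of joint catch above 0.0025 m), for 0.1 s.
At the end, for the whole second after the job is handed in: The bracket hangs at rest in the two topmost slots, underside 88 to 112 mm above the bench, both tooth middles over 5 mm inside the face, upright within 0.08 rad, square to the face within 0.12 rad, with the catch out over its top edge (catch below 0.0015 m) (x of each of claw_top, claw_low in the frame of upright above 0.005 m and z of bracket in the frame of upright between 0.088 and 0.112 m and value of joint catch below 0.0015 m and angle between bracket's own z axis and vertical below 0.08 rad and angle between the x axis of bracket and the x axis of upright, either way round below 0.12 rad and linear speed of bracket below 0.02 m/s); the robot touches nothing.
It fails at once if the bracket is pushed against the upright with more than 60 N (contact force between bracket and upright above 60 N).
It fails at once if a bystander is moved more than 25 mm (distance of any of angle, tape, spray, jar, hammer, driver, profile from where it was at the start of the episode above 0.025 m).
It also fails if it takes over 54 s, if anything falls off the work surface, if the arm or the gripper's body presses on something with over 40 N, if the wrist force passes 120 N, or if a joint passes its speed limit or range.

## Working session

There is one attempt and no reset: what is moved stays moved. The work goes in short steps, Python scripts to look and compute and a tool call to move; the robot and the scene stay as the last step left them, time stands still between calls to the robot, and variables do not carry over. Pictures are saved under pics/ and viewed, and the job is handed in when it is done.

Besides the shell and the picture viewer there is one more tool, called as name(argument=value, ...) on one line, values as JSON. jog_arm: Moves the arm, as the interface text tells. Its arguments: {"type":"object","properties":{"plan":{"type":"array"},"grip_force":{"type":"number"}},"required":["plan"]}

```bash
mkdir -p pics; ls; python3 - <<'E'
from workcell import sensors, viewer, arm
import cv2, numpy as np
s=sensors.observe()
print({k:np.round(v,4) for k,v in s.items()}, arm.grip_point_offset)
for n in ("scene","top","wrist"):
    f=viewer.grab_frame(n); cv2.imwrite(f"pics/{n}0.png",f["color"]); np.savez(f"pics/{n}0.npz",**f)
    print(n,np.round(f["camera_matrix"],1).tolist(),np.round(f["T"],4).tolist())
E
```

```text
pics
{'t': np.float64(0.0), 'q': array([ 0.9509,  0.159 ,  1.5982,  0.    ,  1.3862, -0.2101]), 'qd': array([-0.0003, -0.0006, -0.0001, -0.0004,  0.    , -0.0002]), 'tau': array([-3.00000e-04, -3.85553e+01, -3.22118e+01,  7.01000e-02,
        3.78000e-02, -1.00000e-04]), 'tcp_pos': array([0.2288, 0.527 , 0.3017]), 'ee_rot': array([-4.000e-04,  2.035e-01,  9.791e-01, -8.000e-04]), 'force': array([ 0.0419, -0.0882,  0.1521]), 'moment': array([-0.0506, -0.0413, -0.0134]), 'finger_gap': np.float64(0.9982)} 0.0694
scene [[395.9, 0.0, 276.5], [0.0, 395.9, 204.9], [0.0, 0.0, 1.0]] [[0.5635, 0.4498, -0.6929, 1.3175], [0.8259, -0.2869, 0.4854, -0.6014], [0.0195, -0.8458, -0.5332, 0.7423], [0.0, 0.0, 0.0, 1.0]]
top [[476.9, 0.0, 284.4], [0.0, 476.9, 210.4], [0.0, 0.0, 1.0]] [[-0.0119, -0.9895, 0.1442, 0.3479], [-0.9999, 0.0117, -0.0022, -0.0425], [0.0005, -0.1442, -0.9895, 1.5424], [0.0, 0.0, 0.0, 1.0]]
wrist [[291.8, 0.0, 280.3], [0.0, 291.8, 210.0], [0.0, 0.0, 1.0]] [[0.3996, 0.8781, 0.2632, 0.1548], [0.9167, -0.3824, -0.1161, 0.5594], [-0.0014, 0.2876, -0.9577, 0.3826], [0.0, 0.0, 0.0, 1.0]]
```

View pics/scene0.png

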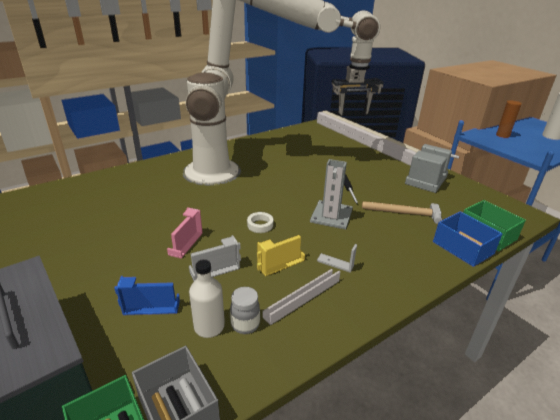

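View pics/top0.png

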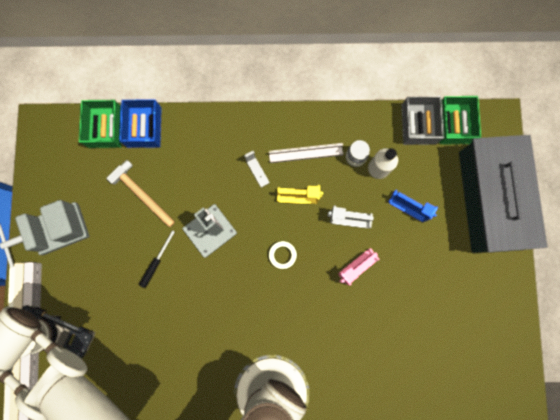

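View pics/wrist0.png

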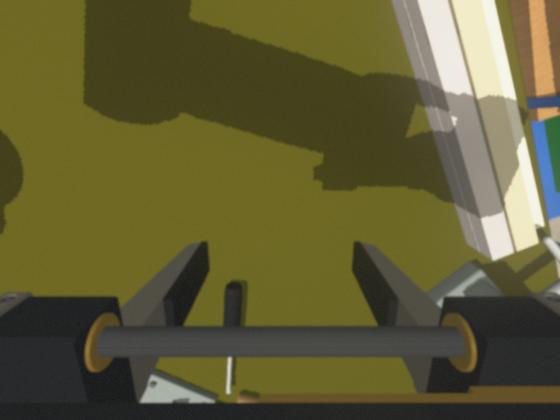

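The shelf brackets in the top view are grey (350,217), yellow (300,195), blue (412,206) and pink (358,266). There is also a plain angle at (257,168). The steel-grey one fits the description, so I'll enlarge it along with the upright.

```bash
python3 - <<'E'
import cv2, numpy as np
t=cv2.imread("pics/top0.png"); s=cv2.imread("pics/scene0.png")
a=cv2.resize(t[195:240,315:385],(700,450),interpolation=cv2.INTER_CUBIC); cv2.imwrite("pics/c1.png",a)
a=cv2.resize(t[195:265,175:245],(560,560),interpolation=cv2.INTER_CUBIC); cv2.imwrite("pics/c2.png",a)
a=cv2.resize(s[225:285,180:260],(800,600),interpolation=cv2.INTER_CUBIC); cv2.imwrite("pics/c3.png",a)
a=cv2.resize(s[150:230,300:370],(525,600),interpolation=cv2.INTER_CUBIC); cv2.imwrite("pics/c4.png",a)
E
```

```text
(no output)
```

View pics/c1.png

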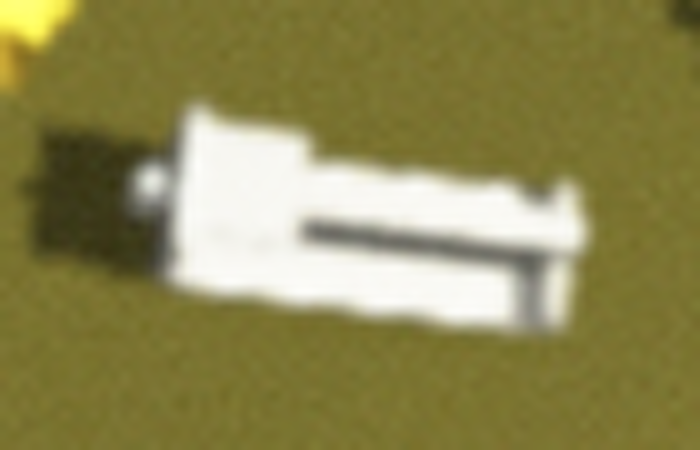

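View pics/c2.png

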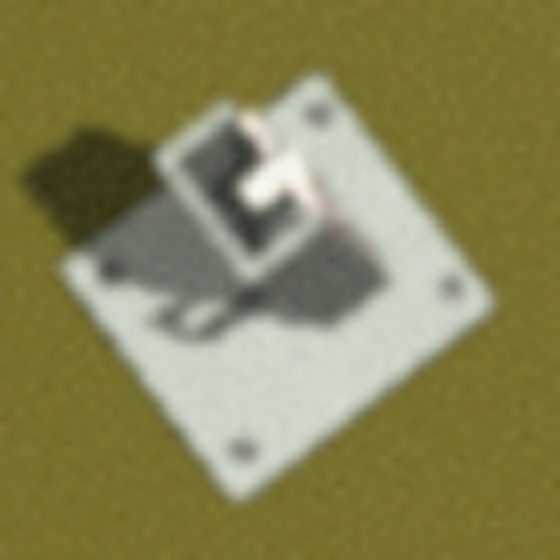

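View pics/c3.png

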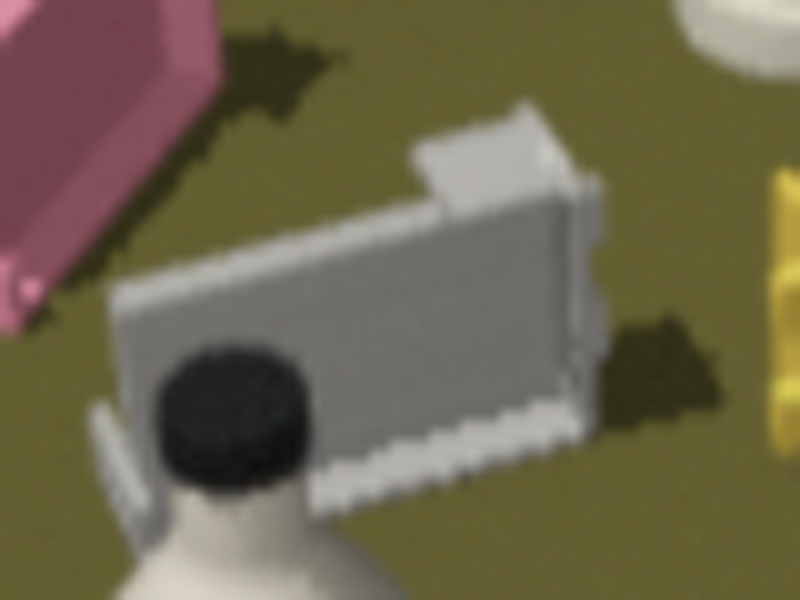

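View pics/c4.png

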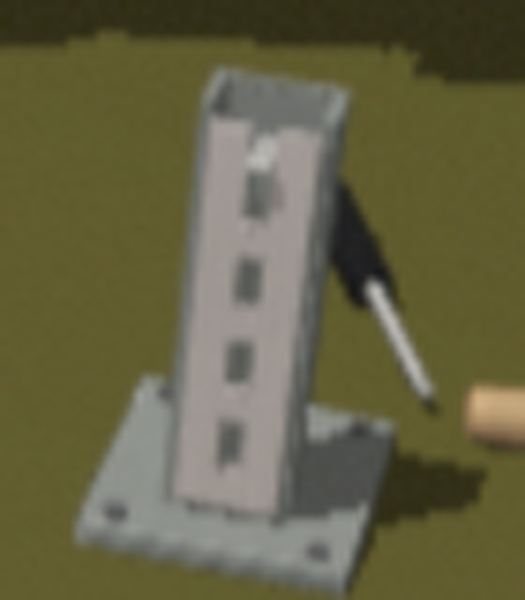

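The crop shows the grey bracket with its thumb tab and two claws pointing left in the top view, about (330,213), so it is the one meant. The upright's slotted, pinkish face is towards the scene camera, with the catch nose at the top. Next I'll fit poses.

```bash
cat > h.py <<'E'
import numpy as np, cv2
from scipy.optimize import least_squares
def load(n):
    f=np.load(f"pics/{n}.npz"); return f["camera_matrix"],f["T"]
def proj(K,T,P):
    P=np.atleast_2d(P); c=(P-T[:3,3])@T[:3,:3]; u=c@K.T; return u[:,:2]/u[:,2:]
def ray(K,T,px,z):
    px=np.atleast_2d(px).astype(float); d=np.c_[px,np.ones(len(px))]@np.linalg.inv(K).T@T[:3,:3].T
    o=T[:3,3]; return o+d*((z-o[2])/d[:,2])[:,None]
def fit(obs,p0):  # obs list of (K,T,model pts,px); p=(x,y,yaw)
    def place(p,M):
        c,s=np.cos(p[2]),np.sin(p[2]); M=np.atleast_2d(M).astype(float)
        return np.c_[p[0]+c*M[:,0]-s*M[:,1],p[1]+s*M[:,0]+c*M[:,1],M[:,2]]
    r=lambda p:np.concatenate([(proj(K,T,place(p,M))-px).ravel() for K,T,M,px in obs])
    s=least_squares(r,p0,loss='soft_l1'); return s.x,r(s.x).reshape(-1,2)
E
python3 - <<'E'
from h import *
K,T=load("top0"); Ks,Ts=load("scene0")
c=np.array([(320,72),(495,300),(240,500),(62,262)])/8+(175,195)
M=np.array([(-25,60,12),(-25,-60,12),(105,-60,12),(105,60,12)])/1e3
# orient: x into face
W=ray(K,T,c,.012); print(W)
# scene: foot corners crop scale 7.5 off (300,150)
cs=np.array([(78,535),(345,585),(392,430)])/7.5+(300,150)
Ws=ray(Ks,Ts,cs,.012); print(Ws)
# top of channel: scene corners
ang=np.arctan2(*(W[3]-W[0])[[1,0]]); print(ang)
for MM,nm in ((M,'a'),(M*[1,-1,1],'b')):
  p,r=fit([(K,T,MM,c)],[W[:,0].mean(),W[:,1].mean(),ang]); print(nm,p,np.abs(r).max())
# scene strip bottom corners (172,500),(277,515); top (210,118),(325,128)
# bracket
cb=np.array([(190,105),(175,285),(310,135)])/10+(315,195)
print("tab",ray(K,T,cb,.086))
ce=np.array([(575,330),(585,180)])/10+(315,195)
print("far",ray(K,T,ce,.005))
E
```

```text
[[0.59452706 0.17929201 0.012     ]
 [0.50072681 0.10799844 0.012     ]
 [0.42170786 0.20968227 0.012     ]
 [0.51817694 0.28259503 0.012     ]]
[[0.51081365 0.09998538 0.012     ]
 [0.60164485 0.17241019 0.012     ]
 [0.52223716 0.27505858 0.012     ]]
2.207277680609711
a [0.48923448 0.16400597 0.89105957] 55.63676899667513
b [0.53298255 0.16300154 2.21949551] 0.41666971977861067
tab [[ 0.57355687 -0.19924288  0.086     ]
 [ 0.51762502 -0.19312524  0.086     ]
 [ 0.56374462 -0.2360479   0.086     ]]
far [[ 0.51085528 -0.33074061  0.005     ]
 [ 0.55988228 -0.33588835  0.005     ]]
```

```bash
cat >> h.py <<'E'
from scipy.spatial.transform import Rotation as R
def rot(q): return R.from_quat([q[1],q[2],q[3],q[0]])
def togo(pos,yaw_y=None,tilt0=True):
    """row numbers to reach TCP pos with tool down, tool y at angle yaw_y"""
    from workcell import sensors
    s=sensors.observe(); R0=rot(s["ee_rot"]); 
    sh=R0.inv().apply(np.array(pos)-s["tcp_pos"])/0.75
    if yaw_y is None: tv=np.zeros(3)
    else:
        y=np.array([np.cos(yaw_y),np.sin(yaw_y),0]); z=np.array([0,0,-1.]); x=np.cross(y,z)
        Rt=R.from_matrix(np.c_[x,y,z]); tv=(R0.inv()*Rt).as_rotvec()/(2*np.pi)
    print("t",round(float(s["t"]),2),"tcp",np.round(s["tcp_pos"],4),"F",np.round(s["force"],1),"gap",round(float(s["finger_gap"]),3),"row",np.round(np.r_[sh,tv],4).tolist(),"yaw_y",np.degrees(np.arctan2(*R0.as_matrix()[[1,0],1])).round(2))
E
python3 - <<'E'
from h import *
togo([.53,-.26,.40],np.radians(-6.3))
togo([.2288,.527,.40])
E
```

```text
t 0.15 tcp [0.2289 0.5271 0.302 ] F [-0.2 -1.4  0.7] gap 1.003 row [-0.7863, -0.8028, -0.1298, -0.0002, 0.0001, 0.2023] yaw_y 66.52
t 0.15 tcp [0.2289 0.5271 0.302 ] F [-0.2 -1.4  0.7] gap 1.003 row [0.0001, -0.0004, -0.1307, 0.0, 0.0, 0.0] yaw_y 66.52
```

jog_arm(plan=[[0, 0, -0.13, 0, 0, 0, -1], [0, 0, -0.13, 0, 0, 0, -1], [-0.786, -0.803, -0.13, 0, 0, 0.202, -1], [-0.786, -0.803, -0.13, 0, 0, 0.202, -1], [-0.786, -0.803, -0.13, 0, 0, 0.202, -1], [-0.786, -0.803, -0.13, 0, 0, 0.202, -1], [-0.786, -0.803, -0.13, 0, 0, 0.202, -1], [-0.786, -0.803, -0.13, 0, 0, 0.202, -1]])

```text
t: 0.95
tcp_pos: [0.3362, 0.2453, 0.4]
ee_rot: [0.0, 0.611, 0.791, 0.0]
force: [1.4, -0.6, -0.0]
finger_gap: 1.002
```

```bash
python3 - <<'E'
from h import *
togo([.53,-.26,.40],np.radians(-6.3))
E
```

```text
t 0.95 tcp [0.3362 0.2453 0.4   ] F [ 1.4 -0.6 -0. ] gap 1.002 row [-0.7172, 0.0798, 0.0001, 0.0, 0.0, 0.0582] yaw_y 14.64
```

jog_arm(plan=[[-0.717, 0.08, 0, 0, 0, 0.058, -1], [-0.717, 0.08, 0, 0, 0, 0.058, -1], [-0.717, 0.08, 0, 0, 0, 0.058, -1], [-0.717, 0.08, 0, 0, 0, 0.058, -1], [-0.717, 0.08, 0, 0, 0, 0.058, -1], [-0.717, 0.08, 0, 0, 0, 0.058, -1], [-0.717, 0.08, 0, 0, 0, 0.058, -1], [-0.717, 0.08, 0, 0, 0, 0.058, -1]])

```text
t: 1.75
tcp_pos: [0.4818, -0.1277, 0.4]
ee_rot: [-0.0, 0.743, 0.669, 0.0]
force: [0.6, 0.2, -0.2]
finger_gap: 1.0
```

```bash
python3 - <<'E'
from h import *
togo([.53,-.26,.40],np.radians(-6.3))
from workcell import viewer
f=viewer.grab_frame("wrist"); cv2.imwrite("pics/wrist1.png",f["color"]); np.savez("pics/wrist1.npz",**f)
E
```

```text
t 1.75 tcp [ 0.4818 -0.1277  0.4   ] F [ 0.6  0.2 -0.2] gap 1.0 row [-0.1688, 0.0823, -0.0001, -0.0, -0.0, 0.0009] yaw_y -5.96
```

View pics/wrist1.png

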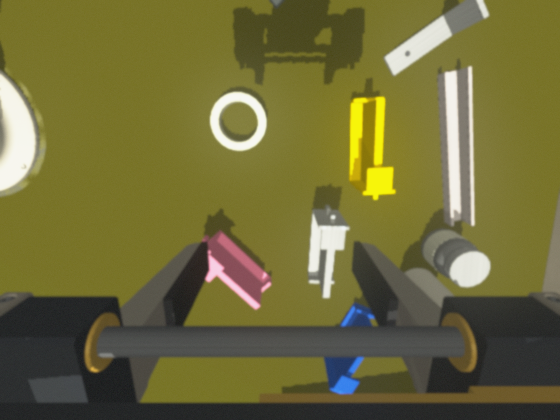

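```bash
python3 - <<'E'
import cv2
t=cv2.imread("pics/wrist1.png")
cv2.imwrite("pics/c5.png",cv2.resize(t[200:305,295:365],(400,600),interpolation=cv2.INTER_CUBIC))
E
```

```text
(no output)
```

View pics/c5.png

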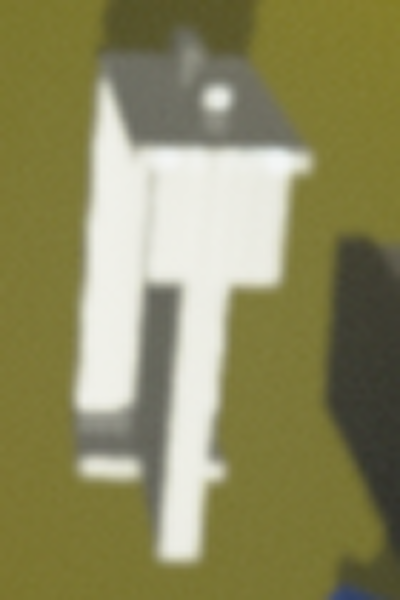

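```bash
python3 - <<'E'
from h import *
K,T=load("wrist1"); Kt,Tt=load("top0")
px=np.array([(133,147),(310,150),(102,52),(245,52),(148,283),(282,287),(158,560),(200,560)])/5.714+(295,200)
M=np.array([(0,22,86),(0,-22,86),(0,22,0),(0,-22,0),(-36,17,86),(-36,-17,86),(-124.5,5,76),(-124.5,-5,76)])/1e3
p,r=fit([(K,T,M,px)],[.54,-.2,1.45]); print(p,np.degrees(p[2])); print(r.round(1).tolist())
c,s=np.cos(p[2]),np.sin(p[2])
for d in (60,68): print(p[0]-c*d/1e3,p[1]-s*d/1e3)
E
```

```text
[ 0.55291213 -0.19714007  1.43712261] 82.34106018617628
[[0.5, 0.3], [0.1, 0.6], [-0.4, -0.1], [0.2, 0.6], [-0.3, -0.4], [-0.7, -0.5], [0.9, -0.2], [-0.2, -0.1]]
0.5449155693066708 -0.2566048077789268
0.5438493614875344 -0.2645334394948291
```

```bash
python3 - <<'E'
from h import *
K,T=load("top0");Ks,Ts=load("scene0");K1,T1=load("wrist1")
print(ray(K,T,[(391,154)],.19), ray(Ks,Ts,[(208,325)],.0),ray(Ks,Ts,[(204,267)],.19), "jar",ray(K1,T1,[(468,265)],.09))
togo([.5441,-.2625,.23],np.radians(-7.66))
togo([.5441,-.2625,.1255],np.radians(-7.66))
E
```

```text
[[ 0.70744502 -0.35836893  0.19      ]] [[ 0.7055387  -0.36227403  0.        ]] [[ 0.71899466 -0.36281766  0.19      ]] jar [[ 0.74645417 -0.27724995  0.09      ]]
t 1.8 tcp [ 0.4832 -0.1336  0.3988] F [-3.4 -5.4 -0.2] gap 0.997 row [-0.1611, 0.0995, 0.2256, -0.0001, 0.0006, 0.0039] yaw_y -6.24
t 1.8 tcp [ 0.4832 -0.1336  0.3988] F [-3.4 -5.4 -0.2] gap 0.997 row [-0.1606, 0.0996, 0.3649, -0.0001, 0.0006, 0.0039] yaw_y -6.24
```

jog_arm(plan=[[-0.161, 0.1, 0, 0, 0, 0.004, -1], [-0.161, 0.1, 0, 0, 0, 0.004, -1], [-0.161, 0.1, 0, 0, 0, 0.004, -1], [-0.161, 0.1, 0.15, 0, 0, 0.004, -1], [-0.161, 0.1, 0.225, 0, 0, 0.004, -1], [-0.161, 0.1, 0.225, 0, 0, 0.004, -1], [-0.161, 0.1, 0.225, 0, 0, 0.004, -1], [-0.161, 0.1, 0.225, 0, 0, 0.004, -1]])

```text
t: 2.6
tcp_pos: [0.5417, -0.2519, 0.2268]
ee_rot: [-0.004, 0.751, 0.66, -0.001]
force: [0.9, -0.1, 0.2]
finger_gap: 1.0
```

```bash
python3 - <<'E'
from h import *
togo([.5441,-.2625,.1255],np.radians(-7.66))
from workcell import viewer
f=viewer.grab_frame("wrist"); cv2.imwrite("pics/wrist2.png",f["color"]); np.savez("pics/wrist2.npz",**f)
E
```

```text
t 2.6 tcp [ 0.5417 -0.2519  0.2268] F [ 0.9 -0.1  0.2] gap 1.0 row [-0.0142, 0.0061, 0.1349, -0.0013, -0.0007, 0.0008] yaw_y -7.37
```

View pics/wrist2.png

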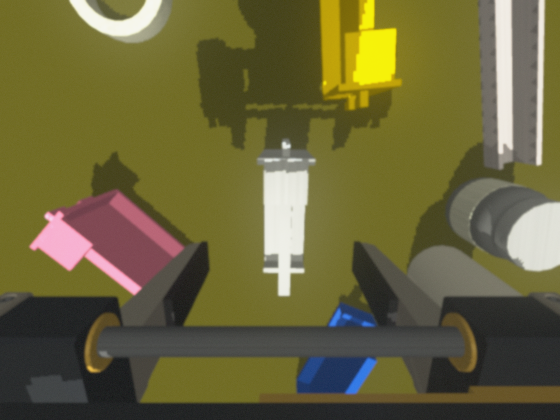

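jog_arm(plan=[[-0.014, 0.006, 0, -0.0013, -0.0007, 0.001, -1], [-0.014, 0.006, 0.06, -0.0013, -0.0007, 0.001, -1], [-0.014, 0.006, 0.12, -0.0013, -0.0007, 0.001, -1], [-0.014, 0.006, 0.135, -0.0013, -0.0007, 0.001, -1], [-0.014, 0.006, 0.135, -0.0013, -0.0007, 0.001, -1], [-0.014, 0.006, 0.135, -0.0013, -0.0007, 0.001, -1]])

```text
t: 3.25
tcp_pos: [0.5484, -0.2657, 0.1333]
ee_rot: [0.007, 0.753, 0.658, 0.002]
force: [-0.6, 0.1, 0.7]
finger_gap: 1.002
```

```bash
python3 - <<'E'
from h import *
togo([.5441,-.2625,.1255],np.radians(-7.66))
E
```

```text
t 3.25 tcp [ 0.5484 -0.2657  0.1333] F [-0.6  0.1  0.7] gap 1.002 row [0.0035, -0.0064, 0.0102, 0.002, 0.0011, -0.0002] yaw_y -7.73
```

jog_arm(plan=[[0, 0, 0, 0, 0, 0, -1], [0, 0, 0, 0, 0, 0, -1], [0, 0, 0, 0, 0, 0, -1]])

```text
t: 3.55
tcp_pos: [0.5475, -0.2648, 0.1316]
ee_rot: [0.006, 0.753, 0.658, 0.001]
force: [-0.2, 0.8, 0.4]
finger_gap: 1.005
```

```bash
python3 - <<'E'
from h import *
togo([.5441,-.2625,.1255],np.radians(-7.66))
E
```

```text
t 3.55 tcp [ 0.5475 -0.2648  0.1316] F [-0.2  0.8  0.4] gap 1.005 row [0.0024, -0.0049, 0.0081, 0.0016, 0.0009, -0.0002] yaw_y -7.72
```

jog_arm(plan=[[0.0024, -0.0049, 0.008, 0.0016, 0.0009, 0, -1], [0.0024, -0.0049, 0.008, 0.0016, 0.0009, 0, -1], [0.0024, -0.0049, 0.008, 0.0016, 0.0009, 0, -1], [0.0024, -0.0049, 0.008, 0.0016, 0.0009, 0, -1]])

```text
t: 3.95
tcp_pos: [0.5434, -0.2621, 0.124]
ee_rot: [-0.001, 0.753, 0.658, -0.0]
force: [0.8, 0.1, -0.1]
finger_gap: 0.999
```

```bash
python3 - <<'E'
from h import *
togo([.5441,-.2625,.1255],np.radians(-7.66))
E
```

```text
t 3.95 tcp [ 0.5434 -0.2621  0.124 ] F [ 0.8  0.1 -0.1] gap 0.999 row [-0.0004, 0.001, -0.002, -0.0003, -0.0002, -0.0002] yaw_y -7.73
```

Good pose. Closing the gripper.

jog_arm(plan=[[0, 0, 0, 0, 0, 0, 1], [0, 0, 0, 0, 0, 0, 1], [0, 0, 0, 0, 0, 0, 1], [0, 0, 0, 0, 0, 0, 1], [0, 0, 0, 0, 0, 0, 1], [0, 0, 0, 0, 0, 0, 1], [0, 0, 0, 0, 0, 0, 1], [0, 0, 0, 0, 0, 0, 1]], grip_force=40)

```text
t: 4.75
tcp_pos: [0.5435, -0.2621, 0.1242]
ee_rot: [-0.001, 0.753, 0.658, -0.0]
force: [0.5, -0.9, 0.6]
finger_gap: 0.327
```

```bash
python3 - <<'E'
from h import *
togo([.5441,-.2625,.1255],np.radians(-7.66))
E
```

```text
t 4.75 tcp [ 0.5435 -0.2621  0.1242] F [ 0.5 -0.9  0.6] gap 0.327 row [-0.0004, 0.0009, -0.0018, -0.0003, -0.0002, -0.0002] yaw_y -7.73
```

jog_arm(plan=[[0, 0, 0, 0, 0, 0, 1], [0, 0, 0, 0, 0, 0, 1], [0, 0, 0, 0, 0, 0, 1], [0, 0, 0, 0, 0, 0, 1], [0, 0, -0.05, 0, 0, 0, 1], [0, 0, -0.1, 0, 0, 0, 1], [0, 0, -0.16, 0, 0, 0, 1], [0, 0, -0.22, 0, 0, 0, 1]], grip_force=40)

```text
t: 5.55
tcp_pos: [0.5431, -0.2618, 0.2895]
ee_rot: [-0.002, 0.753, 0.658, -0.0]
force: [1.4, -1.0, -3.2]
finger_gap: 0.109
```

```bash
python3 - <<'E'
from h import *
togo([.5441,-.2625,.1255],np.radians(-7.66))
from workcell import viewer
f=viewer.grab_frame("wrist"); cv2.imwrite("pics/wrist3.png",f["color"]); np.savez("pics/wrist3.npz",**f)
E
```

```text
t 5.55 tcp [ 0.5431 -0.2618  0.2895] F [ 1.4 -1.  -3.2] gap 0.109 row [-0.0012, 0.0023, 0.2187, -0.0006, -0.0004, -0.0002] yaw_y -7.73
```

View pics/wrist3.png

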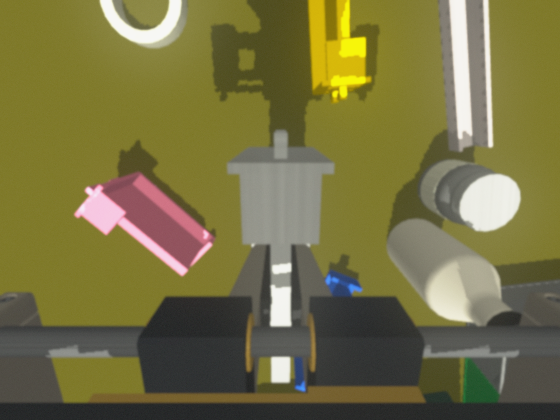

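```bash
python3 - <<'E'
import cv2
t=cv2.imread("pics/wrist3.png")
cv2.imwrite("pics/c6.png",cv2.resize(t[120:255,215:345],(780,600*810//810),interpolation=cv2.INTER_CUBIC))
s=cv2.imread("pics/scene0.png")
cv2.imwrite("pics/c7.png",cv2.resize(s[155:195,318:352],(510,600),interpolation=cv2.INTER_CUBIC))
E
```

```text
(no output)
```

View pics/c6.png

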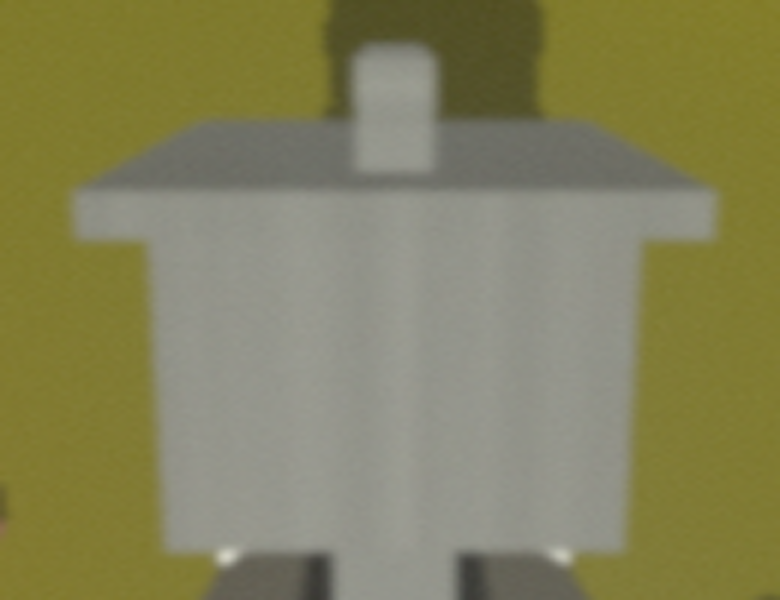

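View pics/c7.png

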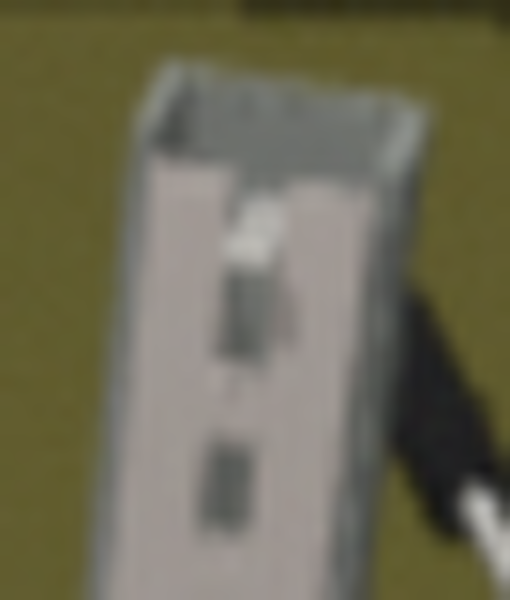

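```bash
python3 - <<'E'
from h import *
from workcell import sensors
K,T=load("wrist3")
px=np.array([(75,190),(716,190),(210,120),(590,120),(165,550),(627,550)])/(6,4.444)+(215,120)
M=np.array([(0,22,86),(0,-22,86),(0,22,0),(0,-22,0),(-36,17,86),(-36,-17,86)])/1e3
for dz in (.16,.1654,.17):
  p,r=fit([(K,T,M+[0,0,dz],px)],[.54,-.2,1.45]); 
  t=np.array([.5431,-.2618]); a=np.radians(-7.73+90); X=np.array([np.cos(a),np.sin(a)]);Y=np.array([-X[1],X[0]])
  d=p[:2]-t; print(dz,p,np.degrees(p[2]),"along x",d@X,"y",d@Y,np.abs(r).max())
# upright
Kt,Tt=load("top0");Ks,Ts=load("scene0")
c=np.array([(320,72),(495,300),(240,500),(62,262)])/8+(175,195)
F=np.array([(-25,-60,12),(-25,60,12),(105,60,12),(105,-60,12)])/1e3
sl=np.array([(238,318)]) 
slots=np.array([(228,443),(238,362),(247,282)])/7.5+(300,150)
def place(p,M):
    c_,s_=np.cos(p[2]),np.sin(p[2]); return np.c_[p[0]+c_*M[:,0]-s_*M[:,1],p[1]+s_*M[:,0]+c_*M[:,1],M[:,2]]
def res(p):
    S=np.array([(0,0,.0545+.04*i+p[3]) for i in range(3)])
    return np.r_[(proj(Kt,Tt,place(p,F))-c).ravel(),(proj(Ks,Ts,place(p,S))-slots).ravel()]
s=least_squares(res,[.533,.163,2.22,0]); print(s.x,np.degrees(s.x[2]),res(s.x).round(1))
E
```

```text
0.16 [ 0.55282011 -0.19762626  1.43419165] 82.17312874936981 along x 0.0648979951951965 y -0.0010000852712493766 2.102465535303452
0.1654 [ 0.55287876 -0.19660659  1.43420935] 82.17414279936854 along x 0.06591628244656254 y -0.00092105571167539 1.0145347415192987
0.17 [ 0.55304029 -0.19597959  1.43403859] 82.16435903129646 along x 0.06655931200900786 y -0.000996781932307052 3.7730465777595725
[ 0.53279747  0.16285062  2.21845821 -0.00453464] 127.10829229887224 [ 0.1 -0.4  0.4  0.2 -0.2  0.  -0.1  0.3  0.2 -0.1  0.   0.2  0.  -0.1]
```

```bash
python3 - <<'E'
from h import *
togo([.609,.062,.33],np.radians(37.1))
E
```

```text
t 5.6 tcp [ 0.5459 -0.2638  0.2994] F [ 4.8 -2.1  4. ] gap 0.108 row [0.4415, 0.0254, -0.0426, 0.001, 0.0012, -0.1245] yaw_y -7.71
```

jog_arm(plan=[[0, 0, -0.04, 0, 0, 0, 1], [0.04, 0.003, -0.04, 0, 0, -0.01, 1], [0.1, 0.006, -0.04, 0, 0, -0.03, 1], [0.16, 0.009, -0.04, 0, 0, -0.045, 1], [0.22, 0.013, -0.04, 0, 0, -0.065, 1], [0.28, 0.016, -0.04, 0, 0, -0.08, 1], [0.34, 0.02, -0.04, 0, 0, -0.1, 1], [0.38, 0.023, -0.04, 0, 0, -0.11, 1]])

```text
t: 6.4
tcp_pos: [0.5989, 0.0208, 0.3183]
ee_rot: [-0.002, 0.483, 0.876, 0.0]
force: [-0.3, 0.1, -1.9]
finger_gap: 0.108
```

jog_arm(plan=[[0, 0, 0, 0, 0, 0, 1], [0, 0, 0, 0, 0, 0, 1], [0, 0, 0, 0, 0, 0, 1], [0, 0, 0, 0, 0, 0, 1]])

```text
t: 6.8
tcp_pos: [0.5991, 0.0165, 0.3192]
ee_rot: [-0.001, 0.487, 0.874, 0.0]
force: [-0.0, -0.6, -3.8]
finger_gap: 0.106
```

```bash
python3 - <<'E'
from h import *
togo([.609,.062,.33],np.radians(37.1))
E
```

```text
t 6.8 tcp [0.5991 0.0165 0.3192] F [-0.  -0.6 -3.8] gap 0.106 row [0.0446, 0.0432, -0.0144, -0.0002, -0.0004, -0.0148] yaw_y 31.76
```

jog_arm(plan=[[0.044, 0.043, 0.0, 0, 0, -0.0148, 1], [0.044, 0.043, 0.05, 0, -0.0004, -0.0148, 1], [0.044, 0.043, 0.1, 0, -0.0004, -0.0148, 1], [0.044, 0.043, 0.1, 0, -0.0004, -0.0148, 1], [0.044, 0.043, 0.1, 0, -0.0004, -0.0148, 1], [0.044, 0.043, 0.1, 0, -0.0004, -0.0148, 1], [0.044, 0.043, 0.1, 0, -0.0004, -0.0148, 1]])

```text
t: 7.5
tcp_pos: [0.6104, 0.0624, 0.2474]
ee_rot: [0.002, 0.445, 0.896, 0.001]
force: [0.9, 0.3, -3.2]
finger_gap: 0.106
```

```bash
python3 - <<'E'
from h import *
togo([.609,.062,.245],np.radians(37.1))
from workcell import viewer
for n in ("wrist","scene","top"):
  f=viewer.grab_frame(n); cv2.imwrite(f"pics/{n}4.png",f["color"]); np.savez(f"pics/{n}4.npz",**f)
togo([.609,.062,.245],np.radians(37.1))
s=cv2.imread("pics/scene4.png"); cv2.imwrite("pics/c8.png",cv2.resize(s[130:250,270:390],(600,600),interpolation=cv2.INTER_CUBIC))
E
```

```text
t 7.5 tcp [0.6104 0.0624 0.2474] F [ 0.9  0.3 -3.2] gap 0.106 row [0.0007, -0.0018, 0.0032, 0.0005, 0.0005, 0.0002] yaw_y 37.16
t 7.65 tcp [0.6097 0.0627 0.246 ] F [-0.2  0.6 -3.2] gap 0.107 row [-0.0002, -0.0012, 0.0014, 0.0002, 0.0003, 0.0002] yaw_y 37.19
```

View pics/wrist4.png

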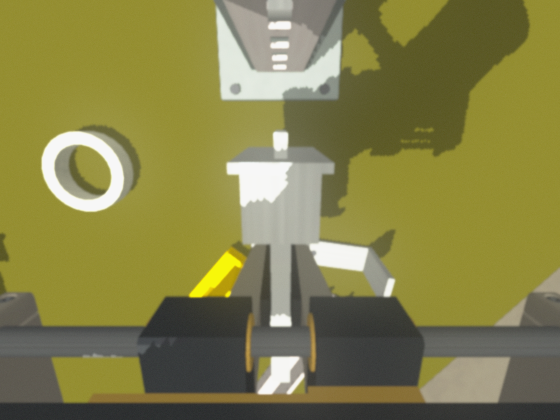

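View pics/c8.png

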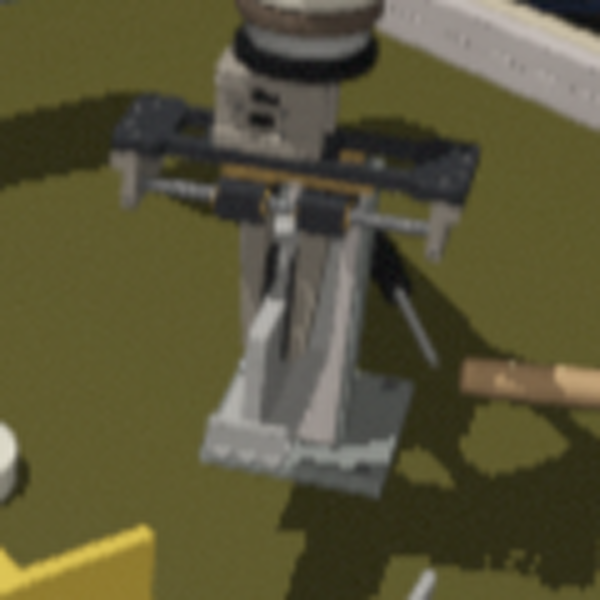

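```bash
python3 - <<'E'
import cv2
t=cv2.imread("pics/wrist4.png")
cv2.imwrite("pics/c9.png",cv2.resize(t[0:180,210:350],(560,720)[0:2],interpolation=cv2.INTER_CUBIC)[:600])
E
```

```text
(no output)
```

View pics/c9.png

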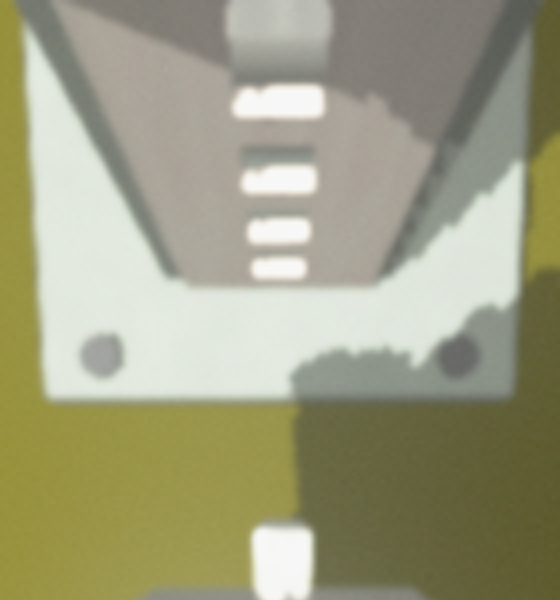

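```bash
python3 - <<'E'
from h import *
K,T=load("wrist4")
px=np.array([(232,118),(325,118),(241,194),(317,194),(247,243),(310,243),(251,278.5),(306,278.5),(46,400),(515,400)])/4+(210,0)
def place(p,M):
    c_,s_=np.cos(p[2]),np.sin(p[2]); return np.c_[p[0]+c_*M[:,0]-s_*M[:,1],p[1]+s_*M[:,0]+c_*M[:,1],M[:,2]]
def mod(p):
    return place(p,np.array([(0,y,z+p[3]) for z in (.162,.122,.082,.042) for y in (.0055,-.0055)]+[(-.025,.06,.012),(-.025,-.06,.012)]))
res=lambda p:(proj(K,T,mod(p))-px).ravel()
s=least_squares(res,[.533,.163,2.22,0],x_scale=[.01,.01,.1,.01]); p=s.x
print(p,np.degrees(p[2])); print(res(p).reshape(-1,2).round(1).tolist())
# bracket in this view via crop pts (claw top centre px) using tool pose
from workcell import sensors
o=sensors.observe(); t=o["tcp_pos"]; Rm=rot(o["ee_rot"]).as_matrix()
d=t-np.array([p[0],p[1],0]); X=np.array([np.cos(p[2]),np.sin(p[2]),0]);Y=np.array([-X[1],X[0],0])
print("tcp in upright",d@X,d@Y,d[2],"tool x yaw",np.degrees(np.arctan2(Rm[1,0],Rm[0,0])),"tool z",Rm[:,2].round(4))
# predicted tooth center px if bracket at tool x .066, y 0
for yb in (0,.001):
  P=t+Rm@np.array([.066+.008,-yb,.1241-.071]); print(proj(K,T,P))
E
```

```text
[ 0.53461974  0.16324087  2.22143258 -0.00387195] 127.27871121333722
[[1.1, 0.1], [-0.7, 0.0], [0.9, -0.2], [-1.0, -0.3], [0.8, -0.1], [-0.7, -0.2], [0.8, -0.2], [-0.8, -0.3], [-0.9, 0.9], [-0.0, 0.6]]
tcp in upright -0.1254608080392905 0.0012008869716043141 0.24602705396799313 tool x yaw 127.18693629263487 tool z [ 2.1e-03 -7.0e-04 -1.0e+00]
[[278.16113609 136.73362396]]
[[275.93723897 136.73777242]]
```

jog_arm(plan=[[0, 0, 0.009, 0, 0, 0, 1], [0, 0, 0.0173, 0, 0, 0, 1], [0.015, 0, 0.0173, 0, 0, 0, 1], [0.03, 0, 0.0173, 0, 0, 0, 1], [0.045, 0, 0.0173, 0, 0, 0, 1], [0.056, 0, 0.0173, 0, 0, 0, 1], [0.056, 0, 0.0173, 0, 0, 0, 1], [0.056, 0, 0.0173, 0, 0, 0, 1]])

```text
t: 8.45
tcp_pos: [0.5837, 0.0966, 0.2319]
ee_rot: [0.0, 0.444, 0.896, -0.0]
force: [-0.3, -0.3, -4.5]
finger_gap: 0.106
```

```bash
cat >> h.py <<'E'
U=np.array([.5346,.1632,0]);UY=2.2214
def rel():
    from workcell import sensors
    o=sensors.observe(); t=o["tcp_pos"]; Rm=rot(o["ee_rot"]).as_matrix(); d=t-U
    X=np.array([np.cos(UY),np.sin(UY),0]);Y=np.array([-X[1],X[0],0]); F=o["force"]
    print("t",round(float(o["t"]),2),"rear x %.1f y %.1f underside %.1f mm"%(1e3*(d@X)+66,1e3*(d@Y)-1.1,1e3*d[2]-124.1),"F along x %.1f y %.1f z %.1f"%(F@X,F@Y,F[2]),"yawerr %.2f deg"%(np.degrees(np.arctan2(Rm[1,0],Rm[0,0])-UY)),"tilt z·X %.4f z·Y %.4f"%(Rm[:,2]@X,Rm[:,2]@Y),"gap %.3f"%o["finger_gap"], "M",o["moment"].round(2))
E
python3 - <<'E'
from h import *
rel()
from workcell import viewer
f=viewer.grab_frame("wrist"); cv2.imwrite("pics/wrist5.png",f["color"]); np.savez("pics/wrist5.npz",**f)
rel()
cv2.imwrite("pics/c10.png",cv2.resize(f["color"][0:200,180:380],(600,600),interpolation=cv2.INTER_CUBIC))
E
```

```text
t 8.45 rear x -16.8 y 0.2 underside 107.8 mm F along x -0.1 y 0.4 z -4.5 yawerr -0.04 deg tilt z·X -0.0009 z·Y 0.0002 gap 0.106 M [-0.1   0.05  0.02]
t 8.5 rear x -17.1 y 0.3 underside 107.7 mm F along x -0.7 y -0.2 z -3.5 yawerr -0.07 deg tilt z·X -0.0009 z·Y 0.0002 gap 0.110 M [-0.09  0.03  0.06]
```

View pics/c10.png

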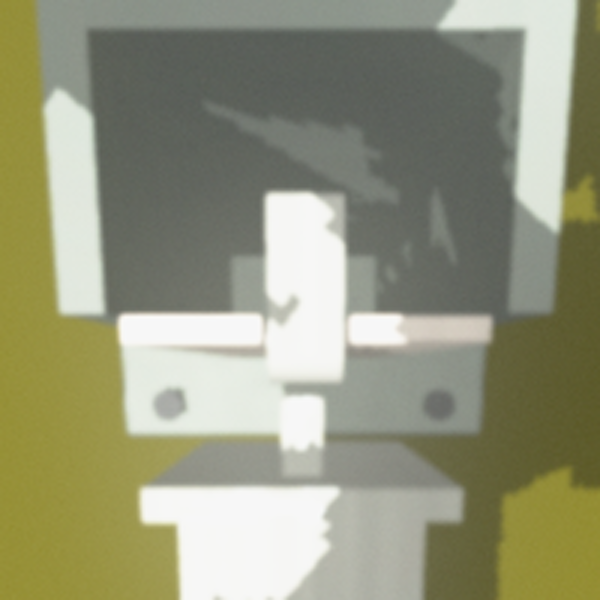

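jog_arm(plan=[[0.003, 0, 0, 0, 0, 0, 1], [0.005, 0, 0, 0, 0, 0, 1], [0.007, 0, 0, 0, 0, 0, 1], [0.009, 0, 0, 0, 0, 0, 1], [0.009, 0, 0, 0, 0, 0, 1], [0.009, 0, 0, 0, 0, 0, 1]])

```text
t: 9.1
tcp_pos: [0.5796, 0.1017, 0.2316]
ee_rot: [0.0, 0.445, 0.896, -0.0]
force: [-0.2, -0.4, -3.4]
finger_gap: 0.104
```

```bash
python3 - <<'E'
from h import *
rel()
E
```

```text
t 9.1 rear x -10.2 y 0.4 underside 107.5 mm F along x -0.2 y 0.4 z -3.4 yawerr -0.07 deg tilt z·X -0.0004 z·Y 0.0006 gap 0.104 M [-0.09 -0.03  0.01]
```

No contact yet. I'll continue in small steps.

jog_arm(plan=[[0.0015, 0, 0, 0, 0, 0, 1], [0.003, 0, 0, 0, 0, 0, 1], [0.003, 0, 0, 0, 0, 0, 1], [0.003, 0, 0, 0, 0, 0, 1]])

```text
t: 9.5
tcp_pos: [0.5782, 0.1035, 0.2316]
ee_rot: [0.0, 0.445, 0.896, -0.0]
force: [0.8, 0.1, -3.2]
finger_gap: 0.108
```

```bash
python3 - <<'E'
from h import *
rel()
E
```

```text
t 9.5 rear x -7.9 y 0.3 underside 107.5 mm F along x -0.4 y -0.7 z -3.2 yawerr -0.07 deg tilt z·X -0.0003 z·Y 0.0005 gap 0.108 M [-0.02  0.04 -0.  ]
```

Already past the −11.5 mm miss depth with no force, so the claws are entering.

jog_arm(plan=[[0.0015, 0, 0, 0, 0, 0, 1], [0.003, 0, 0, 0, 0, 0, 1], [0.0045, 0, 0, 0, 0, 0, 1], [0.0045, 0, 0, 0, 0, 0, 1], [0.0045, 0, 0, 0, 0, 0, 1]])

```text
t: 10.0
tcp_pos: [0.5762, 0.1062, 0.2315]
ee_rot: [-0.0, 0.445, 0.896, -0.0]
force: [0.4, -0.9, -3.2]
finger_gap: 0.11
```

```bash
python3 - <<'E'
from h import *
rel()
E
```

```text
t 10.0 rear x -4.5 y 0.3 underside 107.4 mm F along x -1.0 y 0.2 z -3.2 yawerr -0.07 deg tilt z·X -0.0003 z·Y 0.0006 gap 0.110 M [-0.05 -0.03  0.06]
```

jog_arm(plan=[[0.0013, 0, -0.0005, 0, 0, 0, 1], [0.0026, 0, -0.001, 0, 0, 0, 1], [0.004, 0, -0.001, 0, 0, 0, 1], [0.004, 0, -0.001, 0, 0, 0, 1], [0.004, 0, -0.001, 0, 0, 0, 1]])

```text
t: 10.5
tcp_pos: [0.5747, 0.1081, 0.2324]
ee_rot: [0.001, 0.445, 0.896, -0.0]
force: [2.4, -3.1, -5.1]
finger_gap: 0.106
```

```bash
python3 - <<'E'
from h import *
rel()
E
```

```text
t 10.5 rear x -2.2 y 0.4 underside 108.3 mm F along x -4.0 y -0.0 z -5.1 yawerr -0.08 deg tilt z·X -0.0015 z·Y 0.0004 gap 0.106 M [-0.76 -0.5  -0.08]
```

jog_arm(plan=[[0.0013, 0, 0, 0, 0, 0, 1], [0.0026, 0, 0, 0, 0, 0, 1], [0.0035, 0, 0, 0, 0, 0, 1], [0.0035, 0, 0, 0, 0, 0, 1], [0.0035, 0, 0, 0, 0, 0, 1]])

```text
t: 11.0
tcp_pos: [0.5731, 0.1101, 0.2324]
ee_rot: [0.001, 0.445, 0.896, -0.001]
force: [3.6, -4.4, -5.8]
finger_gap: 0.108
```

```bash
python3 - <<'E'
from h import *
rel()
E
```

```text
t 11.0 rear x 0.4 y 0.4 underside 108.3 mm F along x -5.7 y -0.2 z -5.8 yawerr -0.08 deg tilt z·X -0.0017 z·Y 0.0003 gap 0.108 M [-0.8  -0.56 -0.01]
```

jog_arm(plan=[[0.001, 0, 0, 0, 0, 0, 1], [0.002, 0, 0, 0, 0, 0, 1], [0.002, 0, 0, 0, 0, 0, 1], [0.002, 0, 0, 0, 0, 0, 1]])

```text
t: 11.4
tcp_pos: [0.5723, 0.1112, 0.2324]
ee_rot: [0.001, 0.445, 0.896, -0.001]
force: [3.7, -4.6, -6.6]
finger_gap: 0.106
```

```bash
python3 - <<'E'
from h import *
rel()
E
```

```text
t 11.4 rear x 1.8 y 0.4 underside 108.3 mm F along x -5.9 y -0.2 z -6.6 yawerr -0.09 deg tilt z·X -0.0021 z·Y 0.0003 gap 0.106 M [-0.97 -0.65  0.01]
```

jog_arm(plan=[[0.001, 0, 0, 0, 0, 0, 1], [0.002, 0, 0, 0, 0, 0, 1], [0.002, 0, 0, 0, 0, 0, 1], [0.002, 0, 0, 0, 0, 0, 1]])

```text
t: 11.8
tcp_pos: [0.572, 0.1117, 0.2325]
ee_rot: [0.002, 0.445, 0.896, -0.001]
force: [6.3, -6.7, -6.1]
finger_gap: 0.105
```

```bash
python3 - <<'E'
from h import *
rel()
E
```

```text
t 11.8 rear x 2.4 y 0.4 underside 108.4 mm F along x -9.1 y -1.0 z -6.1 yawerr -0.09 deg tilt z·X -0.0041 z·Y -0.0000 gap 0.105 M [-1.3  -0.94  0.06]
```

jog_arm(plan=[[0, 0, 0.0015, 0, 0, 0, 1], [0, 0, 0.003, 0, 0, 0, 1], [0, 0, 0.0045, 0, 0, 0, 1], [0, 0, 0.006, 0, 0, 0, 1], [0, 0, 0.006, 0, 0, 0, 1]])

```text
t: 12.3
tcp_pos: [0.5725, 0.1121, 0.2297]
ee_rot: [0.002, 0.445, 0.896, 0.0]
force: [4.8, -7.3, -0.3]
finger_gap: 0.107
```

```bash
python3 - <<'E'
from h import *
rel()
E
```

```text
t 12.3 rear x 2.4 y -0.3 underside 105.6 mm F along x -8.7 y 0.6 z -0.3 yawerr -0.10 deg tilt z·X -0.0042 z·Y -0.0022 gap 0.107 M [-0.83 -0.55  0.05]
```

jog_arm(plan=[[0, 0, 0.0015, 0, 0, 0, 1], [0, 0, 0.003, 0, 0, 0, 1], [0, 0, 0.0045, 0, 0, 0, 1], [0, 0, 0.006, 0, 0, 0, 1], [0, 0, 0.006, 0, 0, 0, 1]])

```text
t: 12.8
tcp_pos: [0.5727, 0.1122, 0.2253]
ee_rot: [0.003, 0.445, 0.896, 0.0]
force: [4.9, -6.0, 0.4]
finger_gap: 0.106
```

```bash
python3 - <<'E'
from h import *
rel()
E
```

```text
t 12.8 rear x 2.4 y -0.5 underside 101.2 mm F along x -7.8 y -0.3 z 0.4 yawerr -0.11 deg tilt z·X -0.0043 z·Y -0.0028 gap 0.106 M [-0.76 -0.58 -0.01]
```

Sliding down smoothly, with about 5 mm to go.

jog_arm(plan=[[0, 0, 0.0015, 0, 0, 0, 1], [0, 0, 0.003, 0, 0, 0, 1], [0, 0, 0.0045, 0, 0, 0, 1], [0, 0, 0.0045, 0, 0, 0, 1]])

```text
t: 13.2
tcp_pos: [0.5724, 0.112, 0.221]
ee_rot: [0.002, 0.445, 0.896, -0.0]
force: [5.9, -7.0, -3.7]
finger_gap: 0.108
```

```bash
python3 - <<'E'
from h import *
rel()
E
```

```text
t 13.2 rear x 2.4 y -0.1 underside 96.9 mm F along x -9.1 y -0.4 z -3.7 yawerr -0.10 deg tilt z·X -0.0041 z·Y -0.0016 gap 0.108 M [-1.01 -0.86  0.04]
```

jog_arm(plan=[[0, 0, 0.0013, 0, 0, 0, 1], [0, 0, 0.0026, 0, 0, 0, 1], [0, 0, 0.0026, 0, 0, 0, 1], [0, 0, 0.0026, 0, 0, 0, 1]])

```text
t: 13.6
tcp_pos: [0.5725, 0.1122, 0.2199]
ee_rot: [0.002, 0.445, 0.896, 0.0]
force: [4.7, -6.3, -0.2]
finger_gap: 0.107
```

```bash
python3 - <<'E'
from h import *
rel()
from workcell import viewer
f=viewer.grab_frame("wrist"); cv2.imwrite("pics/wrist6.png",f["color"])
cv2.imwrite("pics/c11.png",cv2.resize(f["color"][0:200,180:380],(600,600),interpolation=cv2.INTER_CUBIC))
rel()
E
```

```text
t 13.6 rear x 2.4 y -0.4 underside 95.8 mm F along x -7.8 y 0.1 z -0.2 yawerr -0.09 deg tilt z·X -0.0042 z·Y -0.0022 gap 0.107 M [-0.81 -0.49  0.1 ]
t 13.65 rear x 2.4 y -0.4 underside 95.7 mm F along x -7.4 y -0.0 z -0.6 yawerr -0.09 deg tilt z·X -0.0042 z·Y -0.0022 gap 0.108 M [-0.81 -0.49  0.07]
```

View pics/c11.png

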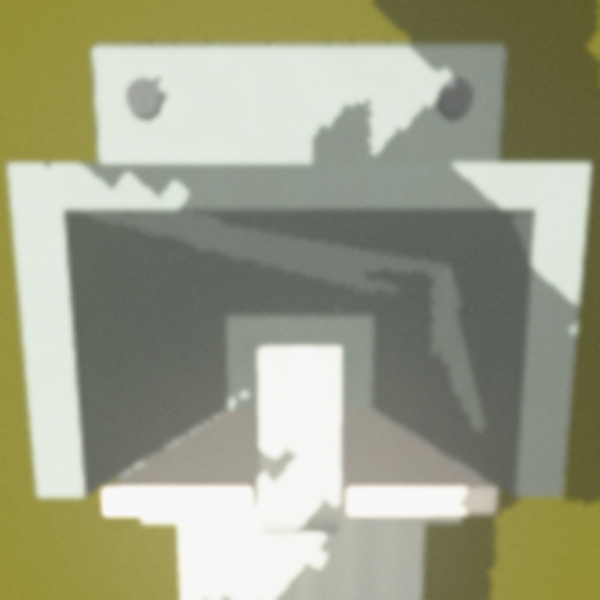

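jog_arm(plan=[[0, 0, 0.0015, 0, 0, 0, 1], [0, 0, 0.003, 0, 0, 0, 1], [0, 0, 0.0035, 0, 0, 0, 1], [0, 0, 0.0035, 0, 0, 0, 1]])

```text
t: 14.05
tcp_pos: [0.5728, 0.1123, 0.219]
ee_rot: [0.003, 0.445, 0.896, 0.0]
force: [0.5, -6.2, 8.7]
finger_gap: 0.107
```

```bash
python3 - <<'E'
from h import *
rel()
E
```

```text
t 14.05 rear x 2.4 y -0.7 underside 94.9 mm F along x -5.2 y 3.4 z 8.7 yawerr -0.07 deg tilt z·X -0.0043 z·Y -0.0028 gap 0.107 M [-0.62  0.34  0.2 ]
```

```bash
python3 - <<'E'
from h import *
from workcell import viewer
f=viewer.grab_frame("wrist"); cv2.imwrite("pics/wrist7.png",f["color"])
cv2.imwrite("pics/c12.png",cv2.resize(f["color"][80:200,220:340],(600,600),interpolation=cv2.INTER_CUBIC))
rel()
E
```

```text
t 14.1 rear x 2.4 y -0.7 underside 94.9 mm F along x -5.8 y 3.6 z 8.5 yawerr -0.07 deg tilt z·X -0.0044 z·Y -0.0028 gap 0.103 M [-0.64  0.29  0.18]
```

View pics/c12.png

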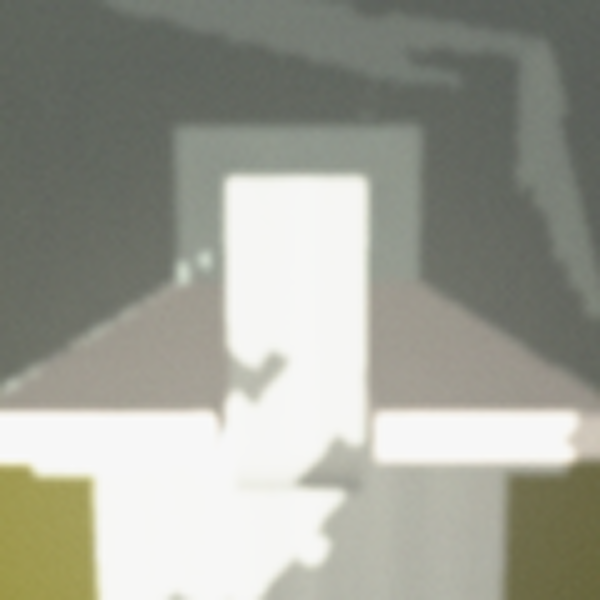

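jog_arm(plan=[[0, 0, 0, 0, 0, 0, 0], [0, 0, 0, 0, 0, 0, 0], [0, 0, 0, 0, 0, 0, 0], [0, 0, 0, 0, 0, 0, 0], [0, 0, 0, 0, 0, 0, 0], [0, 0, 0, 0, 0, 0, 0]])

```text
t: 14.7
tcp_pos: [0.5708, 0.1131, 0.2152]
ee_rot: [-0.0, 0.445, 0.896, -0.0]
force: [0.0, -1.2, -0.0]
finger_gap: 0.504
```

```bash
python3 - <<'E'
from h import *
rel()
from workcell import viewer
f=viewer.grab_frame("wrist"); cv2.imwrite("pics/wrist8.png",f["color"])
cv2.imwrite("pics/c13.png",cv2.resize(f["color"][80:260,200:360],(533,600),interpolation=cv2.INTER_CUBIC))
rel()
E
```

```text
t 14.7 rear x 4.2 y 0.4 underside 91.1 mm F along x -1.0 y 0.7 z -0.0 yawerr -0.07 deg tilt z·X 0.0001 z·Y 0.0008 gap 0.504 M [-0.05 -0.01 -0.03]
t 14.75 rear x 4.2 y 0.4 underside 91.1 mm F along x 0.2 y 0.3 z -0.2 yawerr -0.07 deg tilt z·X 0.0000 z·Y 0.0007 gap 0.496 M [-0.03  0.    0.  ]
```

View pics/c13.png

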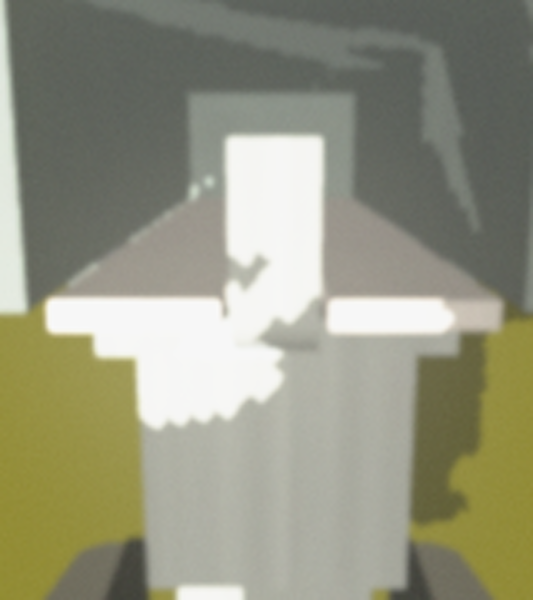

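jog_arm(plan=[[0, 0, -0.06, 0, 0, 0, 0], [0, 0, -0.113, 0, 0, 0, 0], [0, 0, -0.113, 0, 0, 0, 1], [0.03, 0, -0.113, 0, 0, 0, 1], [0.057, 0, -0.113, 0, 0, 0, 1], [0.057, 0, -0.113, 0, 0, 0, 1], [0.057, 0, -0.113, 0, 0, 0, 1], [0.057, 0, -0.113, 0, 0, 0, 1]], grip_force=20)

```text
t: 15.55
tcp_pos: [0.5452, 0.1469, 0.2998]
ee_rot: [-0.0, 0.445, 0.896, -0.0]
force: [-0.3, 0.1, -0.3]
finger_gap: 0.008
```

```bash
python3 - <<'E'
from h import *
rel()
from workcell import viewer,sensors
f=viewer.grab_frame("wrist"); cv2.imwrite("pics/wrist9.png",f["color"])
f=viewer.grab_frame("scene"); cv2.imwrite("pics/c14.png",cv2.resize(f["color"][130:230,280:380],(600,600),interpolation=cv2.INTER_CUBIC))
print(sensors.observe()["tcp_pos"])
E
```

```text
t 15.55 rear x 46.6 y 0.3 underside 175.7 mm F along x 0.2 y 0.2 z -0.3 yawerr -0.08 deg tilt z·X -0.0003 z·Y 0.0009 gap 0.008 M [-0.05  0.06 -0.01]
[0.54539554 0.14671146 0.29988049]
```

View pics/wrist9.png

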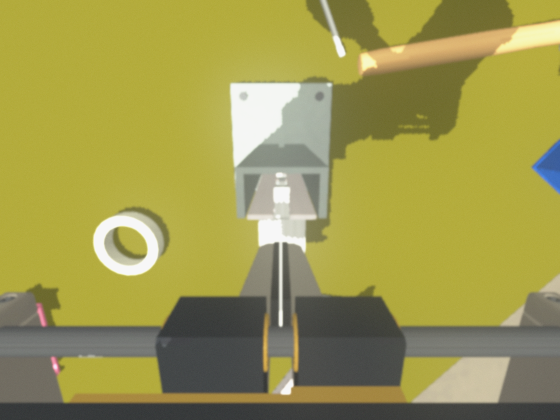

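View pics/c14.png

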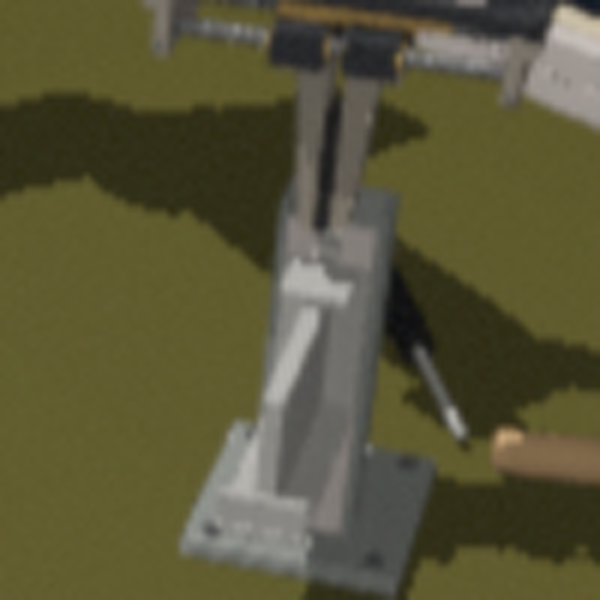

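jog_arm(plan=[[0, 0, 0.018, 0, 0, 0, 1], [0, 0, 0.034, 0, 0, 0, 1], [0, 0, 0.036, 0, 0, 0, 1], [0, 0, 0.038, 0, 0, 0, 1], [0, 0, 0.04, 0, 0, 0, 1], [0, 0, 0.04, 0, 0, 0, 1]])

```text
t: 16.25
tcp_pos: [0.5452, 0.1471, 0.2702]
ee_rot: [0.0, 0.445, 0.896, -0.0]
force: [0.3, 0.5, -0.2]
finger_gap: 0.005
```

```bash
cat >> h.py <<'E'
def tip():
    from workcell import sensors
    o=sensors.observe(); print("tip z %.1f"%(1e3*o["tcp_pos"][2]-88),end=" "); rel()
E
python3 - <<'E'
from h import *
tip()
E
```

```text
tip z 182.2 t 16.25 rear x 46.8 y 0.2 underside 146.1 mm F along x 0.2 y -0.6 z -0.2 yawerr -0.07 deg tilt z·X -0.0005 z·Y 0.0002 gap 0.005 M [-0.08 -0.    0.  ]
```

jog_arm(plan=[[0, 0, 0.001, 0, 0, 0, 1], [0, 0, 0.002, 0, 0, 0, 1], [0, 0, 0.003, 0, 0, 0, 1], [0, 0, 0.003, 0, 0, 0, 1]])

```text
t: 16.65
tcp_pos: [0.5454, 0.1472, 0.2691]
ee_rot: [0.001, 0.445, 0.896, -0.0]
force: [-1.0, -1.1, 6.8]
finger_gap: 0.003
```

```bash
python3 - <<'E'
from h import *
tip()
E
```

```text
tip z 181.1 t 16.65 rear x 46.7 y 0.0 underside 145.0 mm F along x -0.3 y 1.5 z 6.8 yawerr -0.07 deg tilt z·X -0.0010 z·Y -0.0004 gap 0.003 M [-0.13  0.32 -0.02]
```

jog_arm(plan=[[0, 0, 0.001, 0, 0, 0, 1], [0, 0, 0.002, 0, 0, 0, 1], [0, 0, 0.002, 0, 0, 0, 1], [0, 0, 0.002, 0, 0, 0, 1]])

```text
t: 17.05
tcp_pos: [0.5456, 0.1472, 0.269]
ee_rot: [0.001, 0.444, 0.896, 0.0]
force: [-4.9, -0.2, 12.2]
finger_gap: 0.001
```

```bash
python3 - <<'E'
from h import *
tip()
E
```

```text
tip z 181.0 t 17.05 rear x 46.6 y -0.1 underside 144.9 mm F along x 2.8 y 4.0 z 12.2 yawerr -0.06 deg tilt z·X -0.0016 z·Y -0.0009 gap 0.001 M [-0.17  0.96 -0.04]
```

jog_arm(plan=[[0, 0, 0.001, 0, 0, 0, 1], [0, 0, 0.002, 0, 0, 0, 1], [0, 0, 0.002, 0, 0, 0, 1], [0, 0, 0.002, 0, 0, 0, 1]])

```text
t: 17.45
tcp_pos: [0.5457, 0.1472, 0.2688]
ee_rot: [0.001, 0.444, 0.896, 0.0]
force: [-7.3, -1.2, 17.8]
finger_gap: 0.006
```

```bash
python3 - <<'E'
from h import *
tip()
from workcell import viewer
f=viewer.grab_frame("wrist"); cv2.imwrite("pics/wrist10.png",f["color"])
cv2.imwrite("pics/c15.png",cv2.resize(f["color"][150:280,220:340],(554,600),interpolation=cv2.INTER_CUBIC))
f=viewer.grab_frame("scene"); cv2.imwrite("pics/scene10.png",f["color"]); cv2.imwrite("pics/c16.png",cv2.resize(f["color"][140:230,290:370],(533,600),interpolation=cv2.INTER_CUBIC))
tip()
E
```

```text
tip z 180.8 t 17.45 rear x 46.5 y -0.2 underside 144.7 mm F along x 3.4 y 6.5 z 17.8 yawerr -0.05 deg tilt z·X -0.0020 z·Y -0.0015 gap 0.006 M [-0.2   1.48  0.04]
tip z 180.8 t 17.55 rear x 46.5 y -0.2 underside 144.7 mm F along x 4.3 y 6.0 z 17.9 yawerr -0.05 deg tilt z·X -0.0020 z·Y -0.0015 gap 0.007 M [-0.14  1.48  0.07]
```

View pics/c15.png

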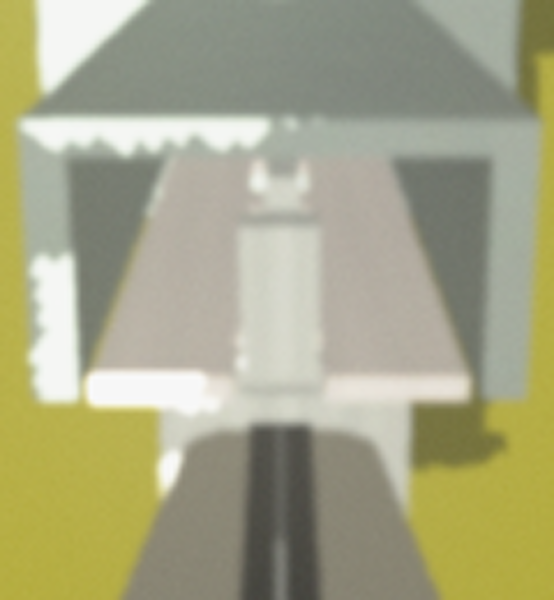

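View pics/c16.png

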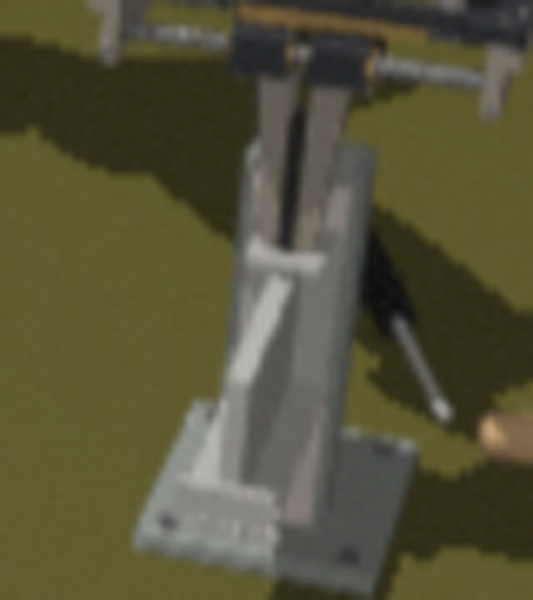

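jog_arm(plan=[[0, -0.0008, 0, 0, 0, 0, 1], [0, -0.0016, 0, 0, 0, 0, 1], [0, -0.0016, 0, 0, 0, 0, 1]])

```text
t: 17.85
tcp_pos: [0.5453, 0.1469, 0.2688]
ee_rot: [0.002, 0.445, 0.896, 0.001]
force: [-3.7, 2.3, 15.8]
finger_gap: 0.004
```

```bash
python3 - <<'E'
from h import *
tip()
E
```

```text
tip z 180.8 t 17.85 rear x 46.6 y 0.2 underside 144.7 mm F along x 4.1 y 1.5 z 15.8 yawerr -0.06 deg tilt z·X -0.0022 z·Y -0.0041 gap 0.004 M [0.22 0.89 0.07]
```

jog_arm(plan=[[0.001, -0.0004, 0, 0, 0, 0, 1], [0.002, -0.0004, 0.0005, 0, 0, 0, 1], [0.002, -0.0004, 0.0012, 0, 0, 0, 1], [0.002, -0.0004, 0.0012, 0, 0, 0, 1]])

```text
t: 18.25
tcp_pos: [0.545, 0.1472, 0.2689]
ee_rot: [0.003, 0.445, 0.896, 0.001]
force: [-3.0, -1.8, 17.9]
finger_gap: 0.007
```

```bash
python3 - <<'E'
from h import *
tip()
E
```

```text
tip z 180.9 t 18.25 rear x 47.0 y 0.3 underside 144.8 mm F along x 0.4 y 3.5 z 17.9 yawerr -0.07 deg tilt z·X -0.0052 z·Y -0.0051 gap 0.007 M [-0.29  0.63 -0.  ]
```

jog_arm(plan=[[0, 0, -0.03, 0, 0, 0, 1], [0, 0, -0.06, 0, 0, 0, 1], [-0.05, 0, -0.06, 0, 0, 0, 1], [-0.08, 0, -0.06, 0, 0, 0, 1], [-0.08, 0, -0.06, 0, 0, 0, 1], [-0.08, 0, -0.06, 0, 0, 0, 1]])

```text
t: 18.85
tcp_pos: [0.5791, 0.0997, 0.3087]
ee_rot: [-0.0, 0.445, 0.896, -0.0]
force: [0.6, 1.0, -0.2]
finger_gap: 0.006
```

```bash
python3 - <<'E'
from h import *
tip()
from workcell import viewer
f=viewer.grab_frame("wrist"); cv2.imwrite("pics/wrist11.png",f["color"]); np.savez("pics/wrist11.npz",**f)
cv2.imwrite("pics/c17.png",cv2.resize(f["color"][20:220,200:360],(640,800)[:2],interpolation=cv2.INTER_CUBIC)[:600])
f=viewer.grab_frame("scene"); cv2.imwrite("pics/scene11.png",f["color"]); np.savez("pics/scene11.npz",**f); cv2.imwrite("pics/c18.png",cv2.resize(f["color"][145:225,300:360],(450,600),interpolation=cv2.INTER_CUBIC))
E
```

```text
tip z 220.7 t 18.85 rear x -11.4 y 1.9 underside 184.6 mm F along x 0.4 y -1.1 z -0.2 yawerr -0.12 deg tilt z·X 0.0006 z·Y 0.0009 gap 0.006 M [-0.04  0.09 -0.06]
```

View pics/c17.png

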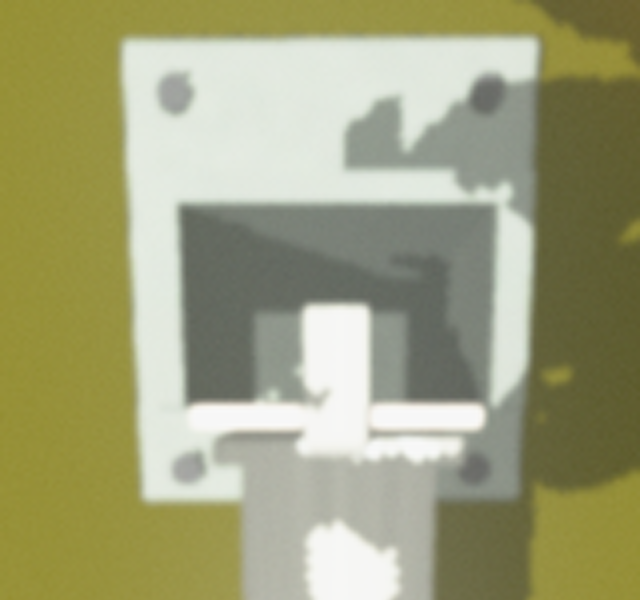

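View pics/c18.png

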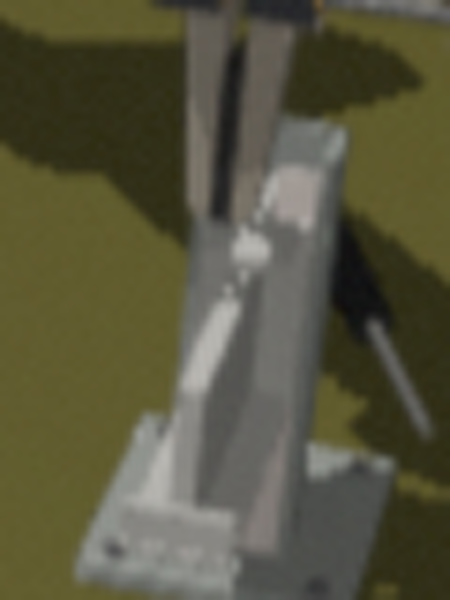

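```bash
python3 - <<'E'
import cv2,numpy as np
a=cv2.imread("pics/wrist11.png")[105:150,240:330].astype(float)
a=np.clip((a-120)*2,0,255).astype(np.uint8)
cv2.imwrite("pics/c19.png",cv2.resize(a,(800,400),interpolation=cv2.INTER_NEAREST))
E
```

```text
(no output)
```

View pics/c19.png

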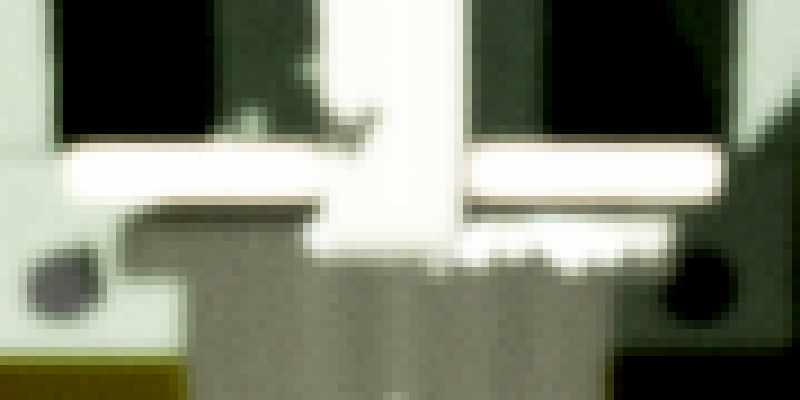

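```bash
python3 - <<'E'
from h import *
X=np.array([np.cos(UY),np.sin(UY),0]);Y=np.array([-X[1],X[0],0])
for n,pts in (("wrist5",[(281.7,126.7),(281.7,115),(281.7,105)]),("wrist11",[(284,132.9),(284,128.2),(284,120.6)])):
  K,T=load(n)
  for z in (.187,.1905):
    d=ray(K,T,pts,z)-U; print(n,z,"x,y mm:",(1e3*np.c_[d@X,d@Y]).round(1).tolist(), "cam", ((T[:3,3]-U)@X).round(3),T[2,3].round(3))
  print(T[:3,:3].round(3).tolist())
E
```

```text
wrist5 0.187 x,y mm: [[-3.5, 0.2], [1.1, 0.2], [4.9, 0.2]] cam -0.002 0.313
wrist5 0.1905 x,y mm: [[-3.5, 0.2], [1.0, 0.2], [4.7, 0.2]] cam -0.002 0.313
[[0.797, 0.578, 0.175], [0.604, -0.763, -0.23], [0.0, 0.289, -0.957]]
wrist11 0.187 x,y mm: [[-3.2, 0.0], [-0.1, 0.0], [4.7, 0.0]] cam 0.004 0.389
wrist11 0.1905 x,y mm: [[-3.0, 0.1], [-0.1, 0.1], [4.7, 0.1]] cam 0.004 0.389
[[0.798, 0.578, 0.173], [0.603, -0.764, -0.229], [-0.001, 0.287, -0.958]]
```

jog_arm(plan=[[-0.05, 0, -0.06, 0, 0, 0, 1], [-0.1, 0, -0.12, 0, 0, 0, 1], [-0.1, 0, -0.18, 0, 0, 0, 1], [-0.1, 0, -0.18, 0, 0, 0, 1], [-0.1, 0, -0.18, 0, 0, 0, 1], [-0.1, 0, -0.18, 0, 0, 0, 1]])

```text
t: 19.55
tcp_pos: [0.6241, 0.041, 0.4422]
ee_rot: [-0.001, 0.444, 0.896, -0.001]
force: [0.2, 0.1, -0.0]
finger_gap: 0.004
```

```bash
python3 - <<'E'
from h import *
tip()
from workcell import viewer
f=viewer.grab_frame("wrist"); cv2.imwrite("pics/wrist12.png",f["color"]); np.savez("pics/wrist12.npz",**f)
cv2.imwrite("pics/c20.png",cv2.resize(f["color"][40:240,180:380],(600,600),interpolation=cv2.INTER_CUBIC))
f=viewer.grab_frame("scene"); cv2.imwrite("pics/scene12.png",f["color"]); np.savez("pics/scene12.npz",**f)
a=cv2.imread("pics/scene0.png")[155:195,315:355]; b=f["color"][155:195,315:355]
cv2.imwrite("pics/c21.png",cv2.resize(np.hstack([a,b]),(800,400),interpolation=cv2.INTER_CUBIC))
E
```

```text
tip z 354.2 t 19.55 rear x -85.5 y 1.7 underside 318.1 mm F along x -0.1 y -0.2 z -0.0 yawerr -0.01 deg tilt z·X 0.0017 z·Y 0.0023 gap 0.004 M [-0.06  0.02  0.07]
```

View pics/c20.png

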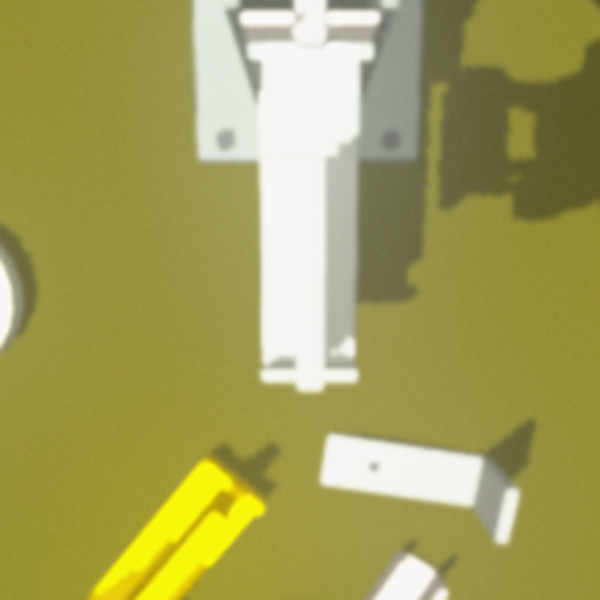

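View pics/c21.png

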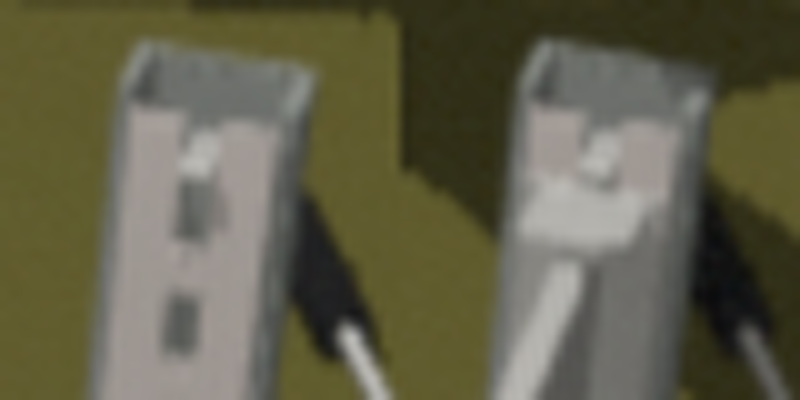

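```bash
python3 - <<'E'
from h import *
a=cv2.imread("pics/scene0.png")[160:184,324:348]; b=cv2.imread("pics/scene12.png")[160:184,324:348]
cv2.imwrite("pics/c22.png",cv2.resize(np.hstack([a,b]),(800,400),interpolation=cv2.INTER_NEAREST))
cv2.imwrite("pics/c23.png",cv2.resize(cv2.imread("pics/wrist12.png")[38:66,255:311],(800,400),interpolation=cv2.INTER_NEAREST))
K,T=load("scene0")
X=np.array([np.cos(UY),np.sin(UY),0]);Y=np.array([-X[1],X[0],0]);Z=np.array([0,0,1.])
for s in (-.004,-.0055):
  for v in (0,.005):
    P=[U+.0017*X+(-.005+v)*X+y*Y+z*Z for y in (.005,-.005) for z in (.1945+s,.1875+s)]
    print(s,v,(proj(K,T,P)-[324,160]).round(1).tolist())
E
```

```text
-0.004 0 [[9.5, 10.7], [9.3, 12.8], [12.7, 11.2], [12.5, 13.3]]
-0.004 0.005 [[9.8, 10.0], [9.6, 12.0], [13.1, 10.5], [12.8, 12.6]]
-0.0055 0 [[9.4, 11.1], [9.2, 13.2], [12.7, 11.7], [12.5, 13.7]]
-0.0055 0.005 [[9.8, 10.4], [9.6, 12.5], [13.0, 11.0], [12.8, 13.0]]
```

View pics/c22.png

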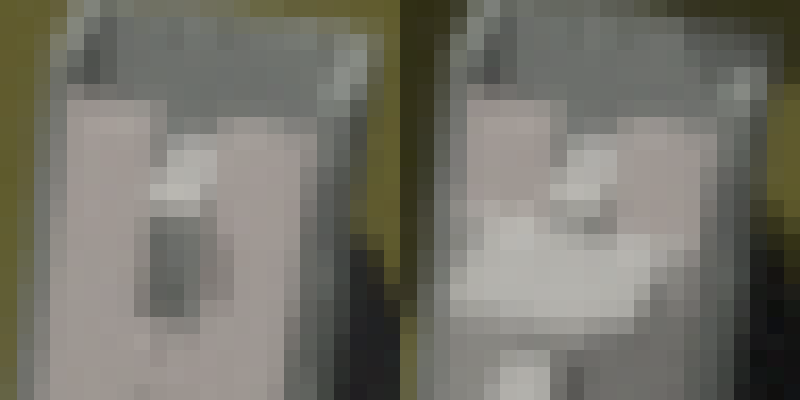

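View pics/c23.png

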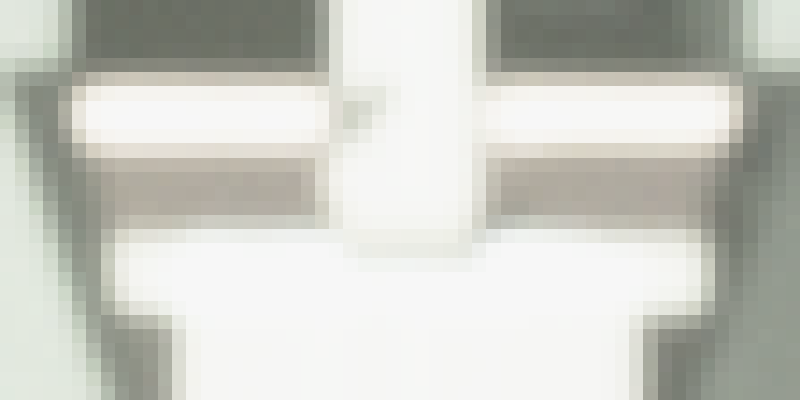

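```bash
python3 - <<'E'
from h import *
a=cv2.imread("pics/scene0.png")[166:174,332:340].mean(2); b=cv2.imread("pics/scene12.png")[166:174,332:340].mean(2)
print(a.round().astype(int)); print(b.round().astype(int))
X=np.array([np.cos(UY),np.sin(UY),0])
K,T=load("wrist12")
for z,r in ((.189,55.6),(.189,54.5)): print(z,1e3*((ray(K,T,[(284,r)],z)-U)@X))
# plate rear top edge at z=.181, row ~38+228/14.29 ; strip front edge 
print(1e3*((ray(K,T,[(275,38+230/14.29)],.181)-U)@X))
for n in ("wrist4",):
  K,T=load(n); print(n,[1e3*((ray(K,T,[(280,r)],.189)-U)@X)[0].round(4) for r in (8,10,11,12,13,20)])
E
```

```text
[[146 131 112 111 110 114 114 114]
 [156 135 119 123 120 140 148 147]
 [152 130 146 158 155 154 158 157]
 [151 134 167 173 172 157 155 155]
 [154 158 175 175 170 156 155 155]
 [156 175 182 180 155 154 154 154]
 [152 148 156 159 138 152 155 154]
 [143 110 116 120 128 150 155 154]]
[[145 131 112 110 108 113 114 114]
 [155 134 117 122 120 138 148 147]
 [151 129 145 156 154 153 156 157]
 [150 133 166 173 170 155 154 153]
 [153 157 174 173 169 155 154 153]
 [157 173 181 178 153 153 154 153]
 [155 151 158 158 137 151 153 152]
 [168 155 147 128 132 157 156 154]]
0.189 [-4.0908878]
0.189 [-3.06887303]
[-1.04961762]
wrist4 [np.float64(-0.3), np.float64(-1.1), np.float64(-1.4), np.float64(-1.8), np.float64(-2.1), np.float64(-4.6)]
```

```bash
python3 - <<'E'
from h import *
from workcell import arm
tip()
print(arm.close_job())
E
```

```text
tip z 353.3 t 19.65 rear x -85.4 y 2.0 underside 317.2 mm F along x 0.6 y 0.1 z -0.3 yawerr -0.02 deg tilt z·X 0.0030 z·Y 0.0037 gap 0.008 M [-0.02 -0.01 -0.03]
the job is handed in; nothing more can be done
None
```

The steel bracket is hanging in the two topmost slots with the spring catch out over its top, and I handed the job in at 19.65 s of the 54 s. I gripped it by the rib, felt both claws through the slots, slid it down, let go, and pressed the tab with shut fingers.

**Forces:** the wrist read about 9 N pushing towards the face and at most 18 N pressing down on the tab. By the 2.5 times rule that is about 45 N between bracket and upright, under the 60 N limit.

**Last checks:**
- **Catch:** its pixels in the scene camera match those from before the bracket was hung, so it is back out.
- **Height:** the bracket did not move under 18 N on the tab. Its underside is about 95 mm above the bench, inside the 88 to 112 mm window.
- **Alignment:** the bracket looks square to the face.
- **Robot:** it was clear, with no force on the wrist.

**What disagreed:**
- **Home height:** the pictures put the strip 4 to 4.5 mm below its middle setting, which would make home about 96 mm. The measured stop was about 95 mm.
- **Face position:** contact came about 2 mm deeper than the wrist camera fit.
- **Catch:** three close-up wrist views first looked as if it was still in, because glare and shadow hid its edge. The scene camera comparison settled it.

I did not compare the bystanders' positions before and after. No contact with them was planned, and the wrist showed no force that would suggest one.

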